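Stand the slumped carton back up and shut the jewellery box

ROBOT

A 6-joint arm with a two-finger parallel gripper is mounted at the origin on the work surface. World frame = base frame: x ahead of the robot, y to its left, z up, the work surface at z = 0. Lengths are in m, angles in rad, forces in N, time in s.
With the tool pointing down it reaches from about 0.25 to 0.8 m from the base axis. Payload 3.9 kg.
Tool frame: the origin (TCP) lies on the mounting face of the last link; the fingertips stand 173 mm ahead of it and the grasp point (between the pads) lies 155 mm ahead of it (manip.nose_length is the distance from the TCP to the fingertips, in m); z points along the fingers, y is the line along which they close (so a half turn about z gives the same grasp; the last joint's range is limited). The gripper opens to 85 mm and grips with 20 to 120 N. Pads are 22 mm wide; open, the fingers measure 114 mm over their backs; the gripper's body (76 mm by 85 mm) begins 54 mm behind the grasp point. The pads swing forward as they close: fully open they stand 13 mm farther back than shut.
Start: joints at [-1.104, 0.26, -0.138, 1.173, 0, 1.571], TCP at [0.236, -0.469, 0.405] pointing down, gripper open.
Joint ranges: [-2.78, 2.78], [-0.83, 1.72], [-1.28, 1.37], [-1.9, 2.12], [-1.57, 1.48], [-3.14, 3.14]. Speed limits (rad/s): [2.57, 2.57, 3.14, 3.14, 3.14, 3.14].

INTERFACE

Orientations are given as a rotation vector (axis times angle).
In Python, from bench import manip gives the robot as it stands.
- The arm moves only by the tool jog_arm, never from a script. Its argument "steps" is a list of rows, each a list of 7 numbers: the shift along the tool's x, y, z in cm, then the turn, a rotation vector about the tool's x, y, z in degrees, then the gripper command: -1 is fully open, 1 is shut, values between are in proportion. In form: [[x, y, z, wx, wy, wz, claw], ...]. A call has exactly 5 rows; each row shifts and turns the commanded pose from where the row before left it, along the tool's axes as they then stand; what a row does not reach is not made up. A row lasts 1/8 s, in which the tool goes at most 62.5 mm and 10.7 degrees, less where a joint would pass 70% of its speed; a pose out of reach is approached as far as the arm can. A call is refused whole if a number of a shift passes 6.25 or a number of a turn 10.7, either way. A call with a gripper value outside its range is refused whole. The fingers move at their own pace and stop on an object; "grip_force" is the grip in N (left out, the last holds). Time passes only in rows, so rows that do not move let the fingers close, or fill a call up. It gives the time, the measured TCP pose, the force, the opening and the grip force at its end, in the units of the state.
- manip.observe(): the state, without advancing time (a new reading comes with each control period).
- manip.capture(name): name is "side" or "top" or "wrist"; returns the picture (420x560x3 uint8, blue, green, red); there is no depth.
- manip.get_calibration(name): a dict with "fx", "fy", "cx", "cy" (pixels), "rvec" (rotation vector, rad) and "tvec" (3), from world to camera coordinates, as OpenCV has them. Camera axes: x right, y down, z forward; pixel columns grow to the right and rows downward; lengths in m; the calibration is good to about 2 mm. A picture is of the moment at which its call begins: read the wrist's pose just before it. get_calibration takes no time and is no camera call; for the wrist camera it gives the pose at the moment of the call.
- manip.job_done(): hands the job in; it is judged then, once.
Trained networks look in the newest picture that a camera, given by its name, has taken for a name from the list of things; names that differ only in an ending like _2 or _b are one class to them, and where a whole thing is asked for, a point or a joint stands for the part that bears it (a point fixed in the world has none). Each returns a list of dicts, best first, with "conf" (0 to 1); they miss things now and then, are a little off and sometimes report something else, mostly with a low value. They report only what shows in the picture. A call takes as long as a camera call.
- manip.outline_of(camera, name): "pixels" (420x560 bool, what is visible of it) and "uv" ([column, row] in pixels, amid what is visible of it).
- manip.mark_of(camera, name): "uv" ([column, row] in pixels: a listed point, or the origin of a listed thing).
The state is a dict: "t": time; "qpos": joint angles; "joint_vel": joint speeds; "tau": joint torques, N m; "tcp_pos": TCP position; "orientation": TCP orientation; "contact_force": force on the tool from outside, world axes, zero at the start; "moment": the same for the moment, N m; "gripper_width": opening from 0.0 (shut) to 1.0 (fully open); "grip_force": force on a finger pad.
Only numpy, scipy, OpenCV 4.12 (cv2) and the standard library are available. Lean on these libraries where they do the work, as an engineer would, in place of code of your own. Each camera call takes 0.05 s, during which the arm holds its last target. There are 200 camera calls.

TASK

The tall cosmetics carton has slumped against the open jewellery box and hangs over it, so the lid cannot come down. With the fingertips only, gently push the carton back until it stands upright by itself, about where its foot is now, and then push the mirror lid over until the box is fully shut. Do not grasp, lift or knock over anything, and leave the other things where they are.

Things in the scene. Friction and masses are not known exactly. Their poses are not given: they have to be found in the camera images.
- carton: tall cream-coloured rigid carton with pink band and pink top, 60 (own x) x 80 (own y) x 170 mm tall (own z), 0.15 to 0.3 kg, loose. Origin: centre of its underside. At the start it leans 28 degrees towards the box's +x (same heading as its own x), on its lower +x edge, which is on the table 43 mm outside the box wall; its +x face rests on the top of the box's -x wall.
- carton_edge (a point): middle of the carton's upper +x edge (170 mm up its own z, 30 along its x): at the start it hangs 37 mm over the box opening, 150 mm above the table, the +x face below it free to push on. The other top edge starts at 178, at most 180 on the way up. Leaning under about 19 degrees the carton falls upright by itself; pushed too far or too fast it goes over the other way.
- jewel_box: brown wooden jewellery box, open on top, fixed to the table: 150 (own x) x 200 (own y) x 80 mm tall, walls 6 thick; nothing inside rises above 50. Origin: centre of its underside, z up. The carton leans on its -x wall; the lid is hinged along the top of its +x wall.
- lid (a joint): lid angle in rad: 0 = shut on the box, about 1.57 = upright, 1.65 to 1.95 at the start (leaning away from the box). The hinge is stiff by friction (about 0.28 N m, 2 to 3 N at the free edge) and the lid stays wherever it is left, so it must be pushed all the way down.
- lid_hinge (a point): middle of the lid's hinge line, at the height of the lid's underside (80 mm above the table), on the top of the box's +x wall; the hinge line runs along the box's y
- lid_edge (a point): middle of the lid's free edge on its outer (wooden) side. The lid is a flat board 150 mm from hinge to edge, 200 along the hinge, 12 thick, 0.25 kg, with a mirror on its inside and a small brass tab at the edge
- cream_jar: amber glass jar with black cap, 50 diameter, 40 tall (mm), loose bystander; origin: centre of its underside
- dropper: small green glass dropper bottle with white top, 32 diameter, 87 tall (mm), loose bystander; origin: centre of its underside
- plant: terracotta pot with saucer and round green leaves; pot 120 diameter, 90 tall, leaves (soft to the touch, no obstacle) to 210 (mm), loose bystander; origin: centre of its underside
- pump_bottle: clear round bottle with black pump, 54 diameter, 165 tall (mm), loose bystander; origin: centre of its underside
- tube: white standing cream tube with pink end, 50 wide, 132 tall (mm), loose bystander; origin: centre of its underside
- trinket: round striped wooden trinket pot, 80 diameter, 70 tall (mm), loose bystander; origin: centre of its underside

How it is judged:
On the way:
1. the carton stands upright on the table by itself, untouched, with the lid still open (angle between carton's own z axis and vertical below 0.06 rad and height (world z) of carton below 0.006 m and value of joint lid above 1.2 rad and angular speed of carton below 0.2 rad/s and contact force between the fingers and carton below 0.1 N), for 0.3 s.
At the end, for the whole second after the job is handed in: the lid is shut (joint below 0.04 rad), the carton stands on the table upright within 0.06 rad, at rest, its underside centre no more than 60 mm from where it was at the start, and each bystander stands upright within 30 mm of its place (angle between carton's own z axis and vertical below 0.06 rad and height (world z) of carton below 0.006 m and distance of carton from where it was at the start of the episode below 0.06 m and linear speed of carton below 0.02 m/s and value of joint lid below 0.04 rad and angle between each of cream_jar, dropper, plant, pump_bottle, tube, trinket's own z axis and vertical below 0.1 rad and distance of each of cream_jar, dropper, plant, pump_bottle, tube, trinket from where it was at the start of the episode below 0.03 m); the robot touches nothing.
It fails at once if the carton is lifted off the table (underside centre above 45 mm) (height (world z) of carton above 0.045 m).
It fails at once if the carton is knocked flat (tilted over 1.0 rad) (angle between carton's own z axis and vertical above 1 rad).
It fails at once if the carton is squeezed or shoved hard (fingers press it with over 18 N) (contact force between the fingers and carton above 18 N).
It fails at once if a bystander is lifted or knocked over (height (world z) of any of cream_jar, dropper, plant, pump_bottle, tube, trinket above 0.02 m or angle between any of cream_jar, dropper, plant, pump_bottle, tube, trinket's own z axis and vertical above 0.6 rad).
It also fails if it takes over 51 s, if anything falls off the work surface, if the arm or the gripper's body presses on something with over 40 N, if the wrist force passes 120 N, or if a joint passes its speed limit or range.

## Working session

There is one attempt and no reset: what is moved stays moved. The work goes in short steps, Python scripts to look and compute and a tool call to move; the robot and the scene stay as the last step left them, time stands still between calls to the robot, and variables do not carry over. Pictures are saved under pics/ and viewed, at most 10 in all, crops included, and the job is handed in when it is done.

Besides the shell and the picture viewer there is one more tool, called after "Request:" as a command line: name --pt "numbers of a row" for each row, then --argument value for the rest. jog_arm: Moves the arm, as the interface text tells. Its arguments: {"type":"object","properties":{"steps":{"type":"array"},"grip_force":{"type":"number"}},"required":["steps"]}

```bash
mkdir -p pics
cat > h.py <<'E'
import numpy as np, cv2
from bench import manip
def cal(c):
    k=manip.get_calibration(c);K=np.array([[k['fx'],0,k['cx']],[0,k['fy'],k['cy']],[0,0,1.]])
    return K,cv2.Rodrigues(np.array(k['rvec'],float))[0],np.array(k['tvec'],float).ravel()
def ray(c,uv):
    K,R,t=cal(c);d=R.T@np.linalg.solve(K,[uv[0],uv[1],1.]);return -R.T@t,d
def onz(c,uv,z):
    o,d=ray(c,uv);return o+d*(z-o[2])/d[2]
def tri(a,ua,b,ub):
    o,d=ray(a,ua);p,e=ray(b,ub)
    s=np.linalg.lstsq(np.c_[d,-e],p-o,rcond=None)[0];A=o+s[0]*d;B=p+s[1]*e
    return (A+B)/2,np.linalg.norm(A-B)
E
python3 - <<'E'
from h import *
im=[manip.capture(c) for c in('side','top')]
for i,c in zip(im,('side','top')): cv2.imwrite(f'pics/{c}0.png',i)
np.set_printoptions(precision=3,suppress=True)
m={}
for n in ['carton_edge','lid_hinge','lid_edge','jewel_box','carton','cream_jar','dropper','plant','pump_bottle','tube','trinket']:
    for c in('side','top'):
        r=manip.mark_of(c,n)
        if r:m[c,n]=r[0]['uv'];print(c,n,np.round(r[0]['uv']),round(r[0]['conf'],2), onz(c,r[0]['uv'],{'carton_edge':.15,'lid_hinge':.08,'lid_edge':.225}.get(n,0)))
    if ('side',n) in m and ('top',n) in m: print('  tri',*tri('side',m['side',n],'top',m['top',n]))
print(manip.observe())
E
```

```text
side carton_edge [286. 189.] 0.78 [ 0.558 -0.031  0.15 ]
top carton_edge [296. 200.] 0.82 [ 0.555 -0.027  0.15 ]
  tri [ 0.556 -0.027  0.153] 0.0021715055725371525
side lid_hinge [302. 190.] 0.93 [ 0.519 -0.129  0.08 ]
top lid_hinge [325. 209.] 0.62 [ 0.526 -0.126  0.08 ]
  tri [ 0.522 -0.126  0.082] 0.007425270171823316
side lid_edge [311. 143.] 0.83 [ 0.505 -0.174  0.225]
top lid_edge [342. 212.] 0.77 [ 0.509 -0.166  0.225]
  tri [ 0.506 -0.166  0.23 ] 0.004196728087671661
side jewel_box [286. 220.] 0.7 [ 0.563 -0.073  0.   ]
top jewel_box [305. 202.] 0.79 [ 0.558 -0.066  0.   ]
  tri [ 0.56  -0.066  0.007] 0.0038871337491106256
side carton [270. 245.] 0.85 [0.592 0.052 0.   ]
top carton [266. 190.] 0.87 [0.6   0.074 0.   ]
  tri [0.593 0.073 0.02 ] 0.010651694871364388
side cream_jar [304. 260.] 0.82 [0.486 0.096 0.   ]
top cream_jar [258. 225.] 0.66 [0.48  0.104 0.   ]
  tri [0.483 0.104 0.008] 0.004768000749462329
side dropper [225. 236.] 0.75 [0.731 0.034 0.   ]
top dropper [278. 154.] 0.58 [0.73  0.028 0.   ]
  tri [ 0.732  0.028 -0.006] 0.0021062587656669354
side plant [269. 
[... 229 characters left out ...]
]
  tri [0.636 0.443 0.008] 0.004271629580162013
side tube [296. 366.] 0.5 [ 0.463  0.434 -0.   ]
top tube [159. 229.] 0.77 [0.473 0.45  0.   ]
  tri [0.467 0.446 0.019] 0.009990436194296478
side trinket [324. 162.] 0.47 [ 0.47  -0.428  0.   ]
{'t': 1.2, 'qpos': array([-1.104,  0.26 , -0.138,  1.173, -0.   ,  1.571]), 'joint_vel': array([ 0.   , -0.001, -0.   ,  0.   ,  0.001,  0.   ]), 'tau': array([ -0.   , -40.562,  25.424,   0.001,  -0.   ,   0.   ]), 'tcp_pos': array([ 0.236, -0.469,  0.405]), 'orientation': array([-3.056, -0.727,  0.   ]), 'contact_force': array([-0.336,  0.56 ,  0.074]), 'moment': array([-0.004, -0.019, -0.014]), 'grip_force': 0.0, 'gripper_width': 0.9955797439471127}
```

View pics/side0.png

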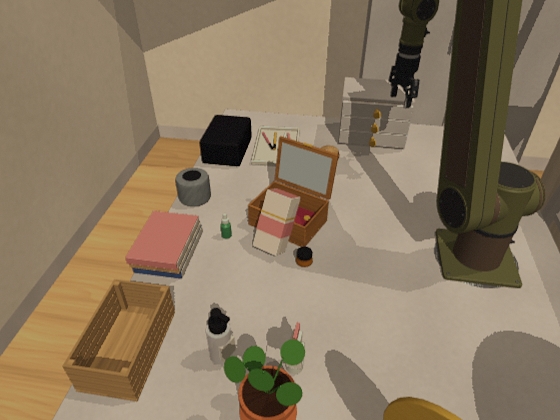

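View pics/top0.png

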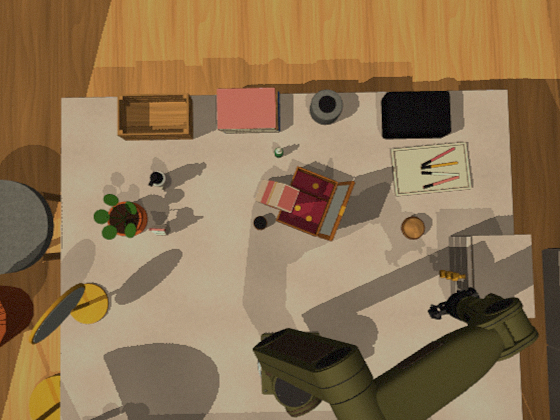

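The side view shows the carton leaning at about (277,220), with the lid open behind it at (305,168). The top view shows the box at about (317,203), with the jar (260,223) and dropper (278,153) off to its sides. I'll fit a model to the outlines to get the heading, lid angle and carton offset.

```bash
cat > fit.py <<'E'
from h import *
from scipy.optimize import minimize
np.set_printoptions(precision=4,suppress=True)
def cub(x0,x1,y0,y1,z0,z1): return np.array([[a,b,c] for a in(x0,x1) for b in(y0,y1) for c in(z0,z1)],float)
def Ry(a): return np.array([[np.cos(a),0,np.sin(a)],[0,1,0],[-np.sin(a),0,np.cos(a)]])
def model(p,lean=np.radians(28)):
    x,y,yaw,th,off=p
    box=cub(-.075,.075,-.1,.1,0,.08)
    lid=cub(-.15,0,-.1,.1,0,.012)@Ry(th).T+[.075,0,.08]
    car=(cub(-.03,.03,-.04,.04,0,.17)-[.03,0,0])@Ry(lean).T+[-.118,off,0]
    c,s=np.cos(yaw),np.sin(yaw);R=np.array([[c,-s,0],[s,c,0],[0,0,1]])
    return [q@R.T+[x,y,0] for q in(box,lid,car)]
def mask(c,P):
    k=manip.get_calibration(c);K,R,t=CAL[c]
    m=np.zeros((840,1120),np.uint8)
    for q in P:
        u=(K@(R@q.T+t[:,None]));u=(u[:2]/u[2]).T*2+.5
        cv2.fillConvexPoly(m,cv2.convexHull(np.round(u*16).astype(np.int32)),1,shift=4)
    return cv2.resize(m.astype(np.float32),(560,420),interpolation=cv2.INTER_AREA)
CAL={c:cal(c) for c in('side','top')}
if __name__=='__main__':
    O={}
    for c in CAL:
        for n in('jewel_box','lid','carton'):
            r=manip.outline_of(c,n);O[c,n]=r[0]['pixels'] if r else np.zeros((420,560),bool)
            print(c,n,r and r[0]['conf'],O[c,n].sum())
    def cost(p,v=0):
        P=model(p);s=0
        for c in CAL:
            U=cv2.morphologyEx((O[c,'jewel_box']|O[c,'lid']|O[c,'carton']).astype(np.uint8),cv2.MORPH_CLOSE,np.ones((5,5)))
            a=np.abs(mask(c,P)-U).sum();b=np.abs(mask(c,P[2:])-O[c,'carton']).sum()
            if v:print(c,a,b)
            s+=a+b
        return s
    p=np.array([.56,-.066,np.arctan2(-.93,-.37),1.8,0])
    for _ in range(3):
        r=minimize(cost,p,method='Nelder-Mead',options=dict(initial_simplex=np.vstack([p]+[p+d for d in np.diag([.012,.012,.1,.1,.02])])));p=r.x;print(p,r.fun)
    cost(p,1);np.save('p.npy',p)
    for n,q in zip(('box','lid','car'),model(p)):print(n,q.mean(0))
    im=[]
    for c in CAL:
        i=cv2.imread(f'pics/{c}0.png')
        for q in model(p):
            K,R,t=CAL[c];u=K@(R@q.T+t[:,None]);u=(u[:2]/u[2]).T
            for a in range(8):
                for b in range(a):
                    if bin(a^b).count('1')==1: i=cv2.line(i,tuple(map(int,np.round(u[a]*16))),tuple(map(int,np.round(u[b]*16))),(255,255,0),1,cv2.LINE_AA,4)
        im.append(cv2.resize(i[110:270,200:360],(400,400)))
    cv2.imwrite('pics/fit.png',np.hstack(im))
E
python3 fit.py
```

```text
side jewel_box 0.79 4856
side lid 0.58 2748
side carton 0.66 2167
top jewel_box 0.88 3462
top lid 0.85 993
top carton 0.64 1011
[ 0.5553 -0.0597 -1.9261  1.8306 -0.0157] 852.0
[ 0.5549 -0.0653 -1.9681  1.7578 -0.0212] 602.0
[ 0.555  -0.0655 -1.9678  1.7572 -0.0213] 598.25
side 274.75 110.75
top 150.75 62.0
box [ 0.555  -0.0655  0.04  ]
lid [ 0.5184 -0.1529  0.1526]
car [0.5758 0.0392 0.0891]
```

View pics/fit.png

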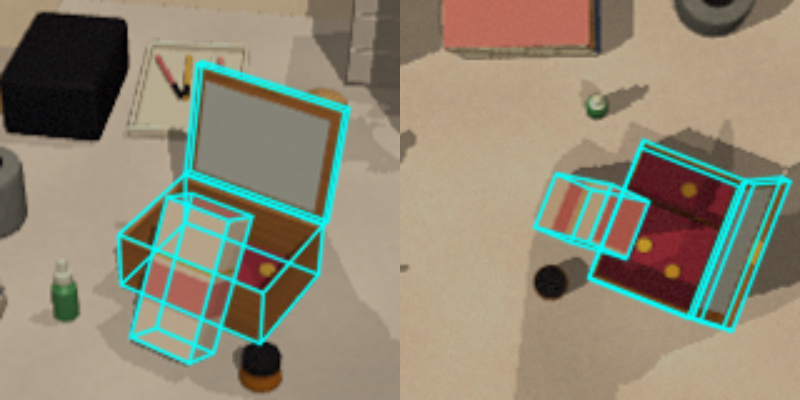

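The wireframe matches both views closely: box at (0.555,-0.0655), yaw -1.968, lid about 1.76 rad, carton offset -21 mm along box y. Next I rise and turn, half-closing the gripper.

Request:
jog_arm --pt "0 0 -3 0 0 -10.1 0" --pt "0 0 -3 0 0 -10.1 0" --pt "0 0 0 0 0 -10.1 0" --pt "0 0 0 0 0 -10.1 0" --pt "3 0.7 0 0 0 0 0"

```text
t: 2.12
tcp_pos: [0.2541, -0.4447, 0.4645]
orientation: [2.618, 1.735, -0.001]
contact_force: [1.3, 1.1, 0.2]
gripper_width: 0.5
grip_force: 0.0
```

Request:
jog_arm --pt "6 1.5 0 0 0 0 0" --pt "6 1.5 0 0 0 0 0" --pt "6 1.5 0 0 0 0 0" --pt "6 1.5 0 0 0 0 0" --pt "6 1.5 0 0 0 0 0"

```text
t: 2.75
tcp_pos: [0.4409, -0.1948, 0.465]
orientation: [2.617, 1.737, 0.001]
contact_force: [0.9, -0.9, 0.5]
gripper_width: 0.505
grip_force: 0.0
```

```bash
cat > loc.py <<'E'
from fit import *
def loc():
    o=manip.observe();p=np.load('p.npy');c,s=np.cos(p[2]),np.sin(p[2])
    R=cv2.Rodrigues(o['orientation'])[0];tip=o['tcp_pos']+R[:,2]*.173
    d=tip[:2]-p[:2]
    print('t',o['t'],'tip local mm',np.array([c*d[0]+s*d[1],-s*d[0]+c*d[1],tip[2]])*1e3,'F local',[round(c*o['contact_force'][0]+s*o['contact_force'][1],2),round(-s*o['contact_force'][0]+c*o['contact_force'][1],2),round(o['contact_force'][2],2)],'toolx·X',R[:2,0]@[c,s],'z',R[:,2],'w',round(o['gripper_width'],2),'q',o['qpos'])
if __name__=='__main__':loc()
E
python3 loc.py
```

```text
t 2.75 tip local mm [163.4212 -55.0604 291.9562] F local [np.float64(0.51), np.float64(1.14), np.float64(0.5)] toolx·X -0.9999980026266304 z [ 0.0008 -0.0005 -1.    ] w 0.51 q [-0.4161  0.166  -0.1045  1.2993 -0.0002  1.5537]
```

Request:
jog_arm --pt "5 1.15 0 0 0 0 0" --pt "5 1.15 0 0 0 0 0" --pt "4.8 1.1 0 0 0 0 0" --pt "0 0 3 0 0 0 0" --pt "0 0 3 0 0 0 0"

```text
t: 3.38
tcp_pos: [0.5294, -0.0725, 0.4041]
orientation: [2.615, 1.739, 0.001]
contact_force: [-0.5, -0.2, 0.0]
gripper_width: 0.498
grip_force: 0.0
```

Run:
```python
from loc import *
loc()
for c in('wrist','side'): cv2.imwrite(f'pics/{c}1.png',manip.capture(c))
a=cv2.imread('pics/side1.png')[60:280,180:400];b=cv2.imread('pics/wrist1.png')
cv2.imwrite('pics/c1.png',np.hstack([cv2.resize(a,(370,370)),cv2.resize(b,(430,370))]))
```

```text
t 3.375 tip local mm [ 16.2896 -20.6886 231.1099] F local [np.float64(0.38), np.float64(-0.44), np.float64(0.02)] toolx·X -0.9999999857153579 z [ 0.001  -0.0003 -1.    ] w 0.5 q [-0.136   0.2759 -0.1175  1.1763 -0.0001  1.8318]
```

View pics/c1.png

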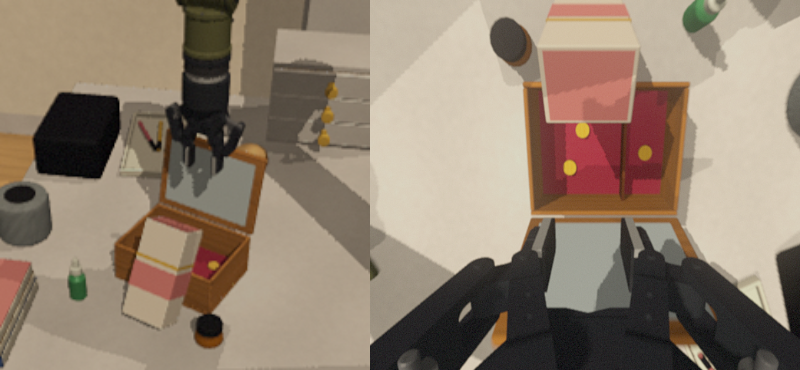

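The wrist picture shows the fingers (columns 545–632) centred on the carton (540–635), with the gap over the box clear. I descend to a tip height of about 125 mm and start pushing.

Request:
jog_arm --pt "0 0 4 0 0 0 0" --pt "0 0 3.6 0 0 0 0" --pt "0 0 3 0 0 0 0" --pt "2 0 0 0 0 0 0" --pt "1 0 0 0 0 0 0"

```text
t: 4.1
tcp_pos: [0.542, -0.0446, 0.3006]
orientation: [2.616, 1.737, 0.004]
contact_force: [0.7, -0.2, 0.0]
gripper_width: 0.5
grip_force: 0.0
```

Request:
jog_arm --pt "0.8 0 0 0 0 0 0" --pt "0.6 0 0 0 0 0 0" --pt "0.6 0 0 0 0 0 0" --pt "0.5 0 0 0 0 0 0" --pt "0.5 0 0 0 0 0 0"

```text
t: 4.72
tcp_pos: [0.5521, -0.0179, 0.2987]
orientation: [-2.618, -1.737, 0.0]
contact_force: [-0.3, -0.3, -0.0]
gripper_width: 0.502
grip_force: 0.1
```

```bash
python3 loc.py
```

```text
t 4.725 tip local mm [-42.7446 -21.0693 125.6903] F local [np.float64(0.41), np.float64(-0.15), np.float64(-0.05)] toolx·X -0.9999977738362148 z [-0.0002 -0.     -1.    ] w 0.5 q [-0.0325  0.3715 -0.2635  0.9359 -0.      1.9375]
```

Request:
jog_arm --pt "0.4 0 0 0 0 0 0" --pt "0.3 0 0 0 0 0 0" --pt "0.3 0 0 0 0 0 0" --pt "0.3 0 0 0 0 0 0" --pt "0.3 0 0 0 0 0 0"

```text
t: 5.35
tcp_pos: [0.5584, -0.0032, 0.2987]
orientation: [2.618, 1.737, 0.0]
contact_force: [0.5, 0.1, -0.4]
gripper_width: 0.5
grip_force: 0.0
```

```bash
cat > carton.py <<'E'
from loc import *
loc()
im=manip.capture('side');manip.capture('top')
import sys
if len(sys.argv)>1: cv2.imwrite(f'pics/{sys.argv[1]}.png',cv2.resize(im[60:280,180:400],(500,500)))
e={c:manip.mark_of(c,'carton_edge') for c in CAL}
if e['side'] and e['top']:
    q,g=tri('side',e['side'][0]['uv'],'top',e['top'][0]['uv'])
    p=np.load('p.npy');c,s=np.cos(p[2]),np.sin(p[2]);d=q[:2]-p[:2]
    print('edge local mm',np.array([c*d[0]+s*d[1],-s*d[0]+c*d[1],q[2]])*1e3,g,e['side'][0]['conf'],e['top'][0]['conf'])
E
python3 carton.py a1
```

```text
t 5.35 tip local mm [-58.7491 -20.955  125.7034] F local [np.float64(-0.31), np.float64(0.43), np.float64(-0.42)] toolx·X -0.9999981063961652 z [ 0. -0. -1.] w 0.5 q [-0.0058  0.3808 -0.2486  0.9414 -0.      1.964 ]
edge local mm [-92.2611 -25.7952 177.4998] 0.009221290494034848 0.76 0.65
```

View pics/a1.png

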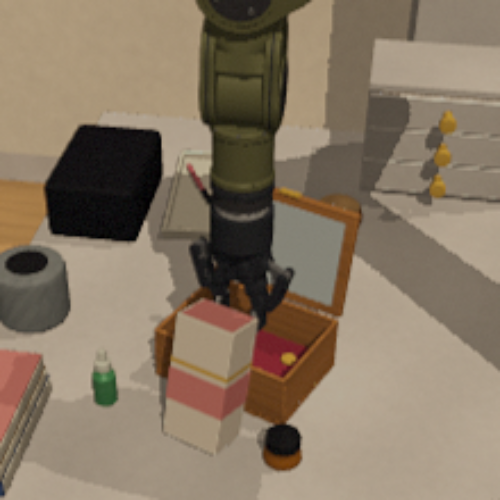

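The carton, centred near (210,370) in the crop, is now leaning only slightly or falling upright. I back off gently and recheck.

Request:
jog_arm --pt "0 0 0 0 0 0 0" --pt "0 0 0 0 0 0 0" --pt "0 0 0 0 0 0 0" --pt "-0.5 0 0 0 0 0 0" --pt "-1 0 0 0 0 0 0"

```text
t: 6.18
tcp_pos: [0.5524, -0.0175, 0.2987]
orientation: [2.617, 1.738, -0.0]
contact_force: [-0.2, -0.5, -1.2]
gripper_width: 0.498
grip_force: 0.0
```

Run:
```python
import sys;sys.argv.append('a2')
exec(open('carton.py').read())
O={c:manip.outline_of(c,'carton')[0]['pixels'] for c in CAL}
def mod(q):
    x,y,yw,ln=q;c,s=np.cos(yw),np.sin(yw)
    P=(cub(-.03,.03,-.04,.04,0,.17)-[.03,0,0])@Ry(ln).T+[.03,0,0]
    return [P@np.array([[c,-s,0],[s,c,0],[0,0,1]]).T+[x,y,0]]
f=lambda q:sum(np.abs(mask(c,mod(q))-O[c]).sum() for c in CAL)
p=np.load('p.npy');b=np.array([-.148,p[4]]);c,s=np.cos(p[2]),np.sin(p[2])
q0=np.array([p[0]+c*b[0]-s*b[1],p[1]+s*b[0]+c*b[1],p[2],0])
for l in(0,.15):
    q=q0.copy();q[3]=l
    for _ in range(2):
        r=minimize(f,q,method='Nelder-Mead',options=dict(initial_simplex=np.vstack([q]+[q+d for d in np.diag([.01,.01,.1,.1])])));q=r.x
    d=q[:2]-p[:2];print(q,r.fun,'local',np.array([c*d[0]+s*d[1],-s*d[0]+c*d[1]])*1e3,'start',q0)
```

```text
t 6.175 tip local mm [-43.2274 -20.9898 125.6935] F local [np.float64(0.51), np.float64(0.04), np.float64(-1.17)] toolx·X -0.9999990540755256 z [ 0.     -0.0001 -1.    ] w 0.5 q [-0.0316  0.3718 -0.2631  0.9359 -0.0001  1.9375]
edge local mm [-117.2833  -13.3915  166.4833] 0.008770169604168999 0.86 0.74
[ 0.5944  0.0763 -1.9616 -0.051 ] 269.5 local [-145.9673  -18.5389] start [ 0.5926  0.0792 -1.9678  0.    ]
[ 0.5941  0.0765 -1.976  -0.0562] 268.75 local [-146.134   -18.8458] start [ 0.5926  0.0792 -1.9678  0.    ]
```

View pics/a2.png

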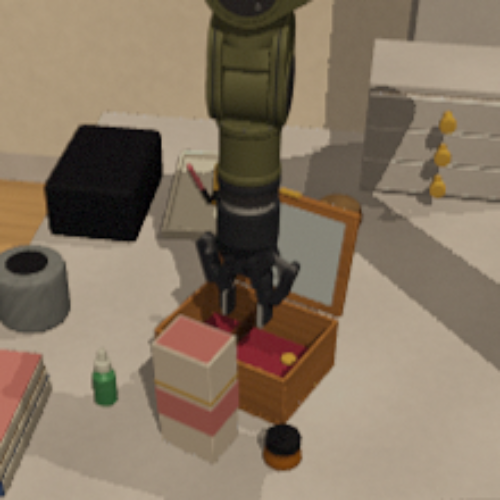

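The carton stands upright at about (197,390), with its foot about where it was. I withdraw up over the lid and come down behind it.

Request:
jog_arm --pt "-3 0 0 0 0 0 0" --pt "-2.8 0.7 0 0 0 0 0" --pt "0 0.7 -5.5 0 0 0 0" --pt "0 0.7 -6 0 0 0 0" --pt "0 0 -6 0 0 0 0"

```text
t: 7.1
tcp_pos: [0.5495, -0.0789, 0.4754]
orientation: [2.618, 1.737, 0.001]
contact_force: [1.5, -0.9, 0.0]
gripper_width: 0.496
grip_force: 0.0
```

Request:
jog_arm --pt "-5.5 0 0 0 0 0 0" --pt "-5.5 0 0 0 0 0 0" --pt "-5 0 0 0 0 0 0" --pt "0 0 4 0 0 0 0" --pt "0 0 4 0 0 0 0"

```text
t: 7.72
tcp_pos: [0.4871, -0.2271, 0.3933]
orientation: [2.617, 1.734, 0.002]
contact_force: [-0.1, -0.3, -0.5]
gripper_width: 0.5
grip_force: 0.0
```

Request:
jog_arm --pt "0 0 3.5 0 0 0 0" --pt "0 0 0 0 0 0 0" --pt "1 0 0 0 0 0 0" --pt "1 0 0 0 0 0 0" --pt "0.5 0 0 0 0 0 0"

```text
t: 8.35
tcp_pos: [0.4978, -0.2024, 0.3601]
orientation: [2.615, 1.738, 0.002]
contact_force: [-0.1, -0.5, 0.3]
gripper_width: 0.499
grip_force: 0.0
```

```bash
python3 carton.py
```

```text
t 8.35 tip local mm [148.3529   0.6071 187.085 ] F local [np.float64(0.49), np.float64(0.06), np.float64(0.3)] toolx·X -0.9999997668792389 z [ 0.0025 -0.0009 -1.    ] w 0.5 q [-0.3862  0.3024 -0.1972  1.0686  0.0001  1.5822]
edge local mm [-117.9604  -19.3599  170.76  ] 0.003332239760496115 0.65 0.89
```

Request:
jog_arm --pt "1.1 0 0 0 0 0 0" --pt "1.1 0 0 0 0 0 0" --pt "1.1 0 0 0 0 0 0" --pt "1.1 0 0.2 0 0 0 0" --pt "1 0 0 0 0 0 0"

```text
t: 9.18
tcp_pos: [0.5186, -0.1531, 0.3594]
orientation: [2.614, 1.735, 0.003]
contact_force: [-3.8, -1.6, 15.8]
gripper_width: 0.503
grip_force: 0.0
```

Request:
jog_arm --pt "1 0 0 0 0 0 0" --pt "1 0 0.1 0 0 0 0" --pt "1.4 0 0.4 0 0 0 0" --pt "1.4 0 0.4 0 0 0 0" --pt "0 0 0 0 0 0 0"

```text
t: 9.8
tcp_pos: [0.5367, -0.1077, 0.3465]
orientation: [-2.614, -1.738, 0.001]
contact_force: [-0.8, 0.1, 0.5]
gripper_width: 0.504
grip_force: 0.0
```

```bash
python3 carton.py a3
```

```text
t 9.8 tip local mm [ 45.8804  -1.0191 173.4922] F local [np.float64(0.16), np.float64(-0.75), np.float64(0.52)] toolx·X -0.999999575753975 z [-0.0019  0.0018 -1.    ] w 0.5 q [-0.1985  0.3295 -0.1943  1.0493  0.0014  1.7692]
edge local mm [-125.5331  -19.1803  177.2247] 0.01160794990262853 0.92 0.69
```

View pics/a3.png

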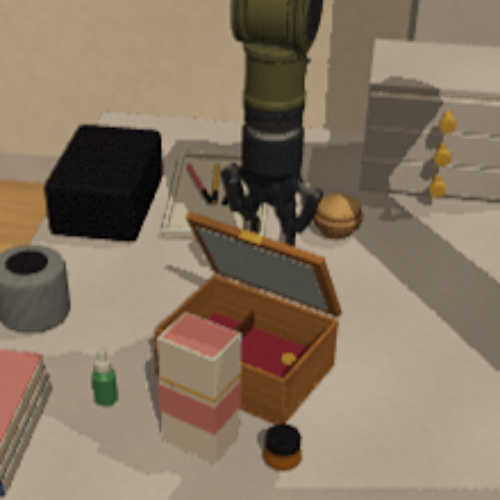

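The lid is about 60° open and following, with its edge at (265,245); the carton stands clear. Continuing the arc.

Request:
jog_arm --pt "1.4 0 0.6 0 0 0 0" --pt "1.4 0 0.6 0 0 0 0" --pt "1 0 1 0 0 0 0" --pt "1 0 1.1 0 0 0 0" --pt "0.7 0 1.2 0 0 0 0"

```text
t: 10.62
tcp_pos: [0.5584, -0.0575, 0.302]
orientation: [-2.617, -1.738, -0.002]
contact_force: [1.1, 0.3, 2.1]
gripper_width: 0.502
grip_force: 0.8
```

Request:
jog_arm --pt "0.7 0 1.3 0 0 0 0" --pt "0.4 0 1.3 0 0 0 0" --pt "0.3 0 1 0 0 0 0" --pt "0 0 0 0 0 0 0" --pt "0 0 0 0 0 0 0"

```text
t: 11.25
tcp_pos: [0.5632, -0.0458, 0.2666]
orientation: [-2.617, -1.737, 0.001]
contact_force: [-0.3, -0.9, -0.1]
gripper_width: 0.501
grip_force: 0.0
```

```bash
python3 carton.py a4
```

```text
t 11.25 tip local mm [-21.342   -0.2012  93.6493] F local [np.float64(0.98), np.float64(0.04), np.float64(-0.1)] toolx·X -0.9999977173576434 z [-0.0005  0.0001 -1.    ] w 0.5 q [-0.0811  0.419  -0.2797  0.8726  0.      1.8889]
edge local mm [-107.4652  -16.4149  163.6839] 0.009702604953555977 0.66 0.56
```

View pics/a4.png

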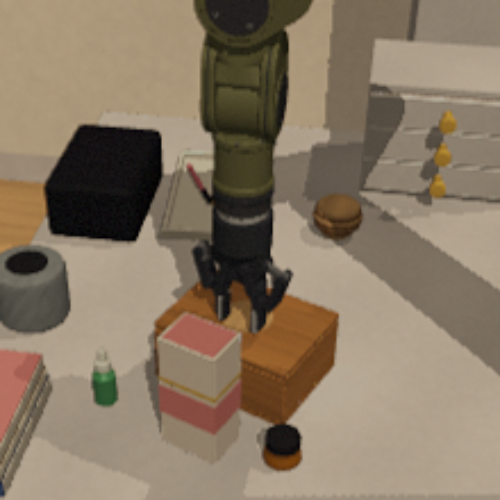

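The lid looks nearly shut in the picture (top face from (160,320) to (335,315)). I press down until the force rises.

Request:
jog_arm --pt "0 0 0.3 0 0 0 0" --pt "0 0 0.3 0 0 0 0" --pt "0 0 0.2 0 0 0 0" --pt "0 0 0 0 0 0 0" --pt "0 0 0 0 0 0 0"

```text
t: 12.08
tcp_pos: [0.5632, -0.0457, 0.2638]
orientation: [2.616, 1.736, 0.005]
contact_force: [-8.8, 1.3, 31.5]
gripper_width: 0.5
grip_force: 15.7
```

The force is up to 31 N with the tip stopped at about 91 mm, so the lid is seated. I retract.

Request:
jog_arm --pt "0 0 -1 0 0 0 0" --pt "0 0 -3 0 0 0 0" --pt "-1 0 -5 0 0 0 0" --pt "-3 0 -6 0 0 0 0" --pt "-5 0 -5 0 0 0 0"

```text
t: 12.7
tcp_pos: [0.5316, -0.1214, 0.4509]
orientation: [2.614, 1.74, 0.002]
contact_force: [1.0, -1.1, -0.1]
gripper_width: 0.506
grip_force: 0.0
```

Request:
jog_arm --pt "-6 0 0 0 0 0 0" --pt "-6 0 0 0 0 0 0" --pt "-6 0 0 0 0 0 0" --pt "-6 0 0 0 0 0 0" --pt "0 0 0 0 0 0 0"

```text
t: 13.32
tcp_pos: [0.4365, -0.3459, 0.4482]
orientation: [2.623, 1.729, -0.001]
contact_force: [0.6, 0.3, 0.1]
gripper_width: 0.502
grip_force: 0.0
```

Run:
```python
import sys;sys.argv.append('a5')
exec(open('carton.py').read())
p=np.load('p.npy');e={c:manip.mark_of(c,'lid_edge')[0]['uv'] for c in CAL}
print('lid_edge',*tri('side',e['side'],'top',e['top']))
for n in ['cream_jar','dropper']:print(n,[onz(c,manip.mark_of(c,n)[0]['uv'],0)[:2] for c in CAL])
O={c:(manip.outline_of(c,'jewel_box')[0]['pixels']|manip.outline_of(c,'lid')[0]['pixels']|manip.outline_of(c,'carton')[0]['pixels']) for c in CAL}
b=np.array([-.118,p[4]])
for th in(0,.04,.08,.12):
    def f(v):
        q=p.copy();q[3]=th;P=model(q)[:2]
        c,s=np.cos(p[2]),np.sin(p[2])
        C=(cub(-.06,0,-.04,.04,0,.17)+[v[0],v[1],0])@np.array([[c,-s,0],[s,c,0],[0,0,1]]).T+[p[0],p[1],0]
        return sum(np.abs(mask(k,P+[C])-O[k]).sum() for k in CAL)
    r=minimize(f,b,method='Nelder-Mead',options=dict(initial_simplex=[b,b+[.008,0],b+[0,.008]]));print(th,r.x,r.fun)
```

```text
t 13.325 tip local mm [304.5272  -0.9735 275.1836] F local [np.float64(-0.48), np.float64(0.45), np.float64(0.11)] toolx·X -0.9999657826594235 z [-0.0007 -0.0005 -1.    ] w 0.5 q [-0.6699  0.3022  0.0346  1.3034 -0.0009  1.3062]
lid_edge [0.5865 0.0531 0.1349] 0.0008680760436488748
cream_jar [array([0.4851, 0.0979]), array([0.4834, 0.0924])]
dropper [array([0.7304, 0.0243]), array([0.7374, 0.0247])]
0 [-0.1165 -0.0201] 739.25
0.04 [-0.1165 -0.0201] 764.0
0.08 [-0.1165 -0.0201] 783.5
0.12 [-0.1165 -0.0201] 802.75
```

View pics/a5.png

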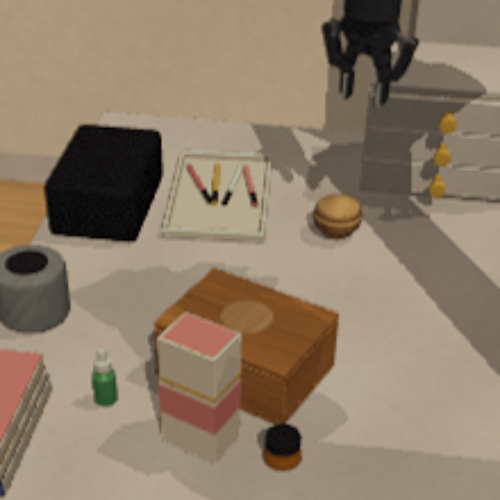

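The picture shows the lid flat on the box (330,315), the carton upright at (200,385), and the jar and dropper unmoved. The 0 rad lid model fits best. Handing in.

```bash
python3 -c "
from bench import manip
print(manip.job_done())"
```

```text
the job is handed in; nothing more can be done
None
```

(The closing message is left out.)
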